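Tidy the seasonings into the caddy

TASK

First take the small glass out of the grey caddy and stand it, still mouth down, wholly on the round blue coaster. Then stand each seasoning in the caddy bay whose liner matches its lid: the brown-lidded spice jar on the brown liner, the yellow-lidded spice jar on the yellow liner and the salt shaker on the white liner. Keep everything upright, leave the red-lidded jar where it stands, and let go of everything at the end.

Things in the scene. Friction and masses are not known exactly. Their poses are not given: they have to be found in the camera images.
- brown_jar: spice jar with a dark brown lid (its flat top looks a paler, speckled grey-brown from above), round, upright, 44 mm diameter (straight sides and lid about the same width), 96 mm tall, about 0.11 kg; origin at the centre of its underside, z up. Stands loose on the worktop.
- yellow_jar: spice jar with an ochre-yellow lid, round, upright, 42 mm diameter, 96 mm tall, about 0.11 kg; origin at the centre of its underside, z up. Stands loose on the worktop.
- salt: salt shaker, clear with a pale grey pierced dome lid, round, upright, 44 mm at its widest, 90 mm tall, the lid (upper 20 mm) about 34 mm wide, about 0.1 kg; origin at the centre of its underside, z up. Stands loose on the worktop.
- glass: small plain drinking glass standing mouth down in the middle bay of the caddy, 48 mm diameter at the foot tapering to about 40 mm at the top, 61 mm tall, 0.07 kg; origin at the centre of the rim it stands on, z up. At the start the rim is 9 mm above the worktop.
- red_jar: look-alike jar with a red lid, round, 42 mm diameter, 92 mm tall, origin at the centre of its underside; loose. It does not belong in the caddy and stays where it is.
- caddy: grey open caddy fixed to the worktop, 76 x 216 mm and 34 mm high, three square bays (64 mm inside) in a row along its y axis, centres at y = -70, 0, +70 mm; walls and floor 6 mm. Each bay holds one coloured liner. Origin at the centre of its underside. Its yaw varies.
- liner_brown: dark brown liner fixed in one bay of the caddy (which bay varies): a 62 mm square, 3 mm thick, on the bay floor, with a 46 mm wide tab of the same colour folded over the bay's wall on the robot's side (3 mm, bringing the wall there to 37 mm above the worktop). Origin at the centre of the square's underside, 6 mm above the worktop, so its top is at 9 mm; same axes as the caddy.
- liner_yellow: ochre-yellow liner in another bay of the caddy; shape, tab and origin as the brown liner.
- liner_white: white liner in another bay of the caddy; shape, tab and origin as the brown liner.
- coaster: solid round blue coaster fixed on the worktop, 80 mm diameter, 4 mm thick; origin at the centre of its underside, its top is 4 mm above that. (Not to be confused with a faint brown ring-shaped stain printed in the worktop.)
Mind the look-alikes: they are no part of the job. Of the things like the glass, leave any that is purple; of the rest the smaller one is meant.

How it is judged:
By the outcome, as a careful person would: the job done as asked, in the order asked, and still so for the second after the job is handed in, with the robot touching nothing.
It also fails if it takes over 99 s, if anything falls off the work surface, if the arm or the gripper's body presses on something with over 40 N, if the wrist force passes 120 N, or if a joint passes its speed limit or range.

ROBOT

A 6-joint arm with a two-finger parallel gripper is mounted at the origin on a cart in front of the work surface, level with it; the furniture and walls round the work are solid. World frame = base frame: x ahead of the robot, y to its left, z up, the work surface at z = 0. Lengths are in mm, angles in rad, forces in N, time in s.
With the tool pointing down it reaches from about 300 to 825 mm from the base axis. Payload 5.4 kg.
Tool frame: the origin (TCP) lies midway between the tips of the shut fingers; the grasp point (between the pads) lies behind it (r.grip_depth is the z of the grasp point in the tool frame, in mm); z points along the fingers, y is the line along which they close (so a half turn about z gives the same grasp; the last joint's range is limited). The gripper opens to 92 mm and grips with 3 to 60 N. Pads are 20 mm wide; open, the fingers measure 128 mm over their backs; the gripper's body (75 mm by 189 mm) begins 69 mm behind the grasp point.
Start: joints at [-1.372, 0.158, 1.597, -0, 1.386, -0.21], TCP at [228.543, -527.612, 214.601] pointing down, gripper open.
Joint ranges: [-2.91, 2.91], [-0.94, 2.29], [0.18, 2.7], [-1.29, 4.43], [0.17, 2.64], [-3, 3]. Speed limits (rad/s): [2.57, 2.57, 3.14, 3.14, 3.14, 3.14].

INTERFACE

Orientations are given as a rotation vector (axis times angle).
In Python, from rig import r gives the robot as it stands. The module is installed in compiled form; this text tells all that it offers.
- The arm moves only by the tool send_rows, never from a script. Its argument "deltas" is text: rows parted by semicolons, each of 5 numbers parted by spaces: the shift along the tool's x, y, z scaled (see below), then the turn about the tool's z scaled (see below), then the opening, from -1 (shut) to 1 (fully open). A call has 1 to 10 rows; each row is the pose to reach, as a shift and turn from the pose commanded when the call began, along the tool's axes at that moment; what a row does not reach only later rows make up. The controller multiplies each number of a shift by 0.2 m and each number of a turn by 90 degrees. A row lasts 1/12 s, in which the tool goes at most 41.7 mm and 7.16 degrees, less where a joint would pass 70% of its speed; a pose out of reach is approached as far as the arm can. A call with a number of a shift or a turn outside -1 to 1 is refused whole. A call with a gripper value outside its range is refused whole. The fingers move at their own pace and stop on an object; "newtons" is the grip in N (left out, the last holds). Time passes only in rows, so rows that repeat a pose let the fingers close. It gives the time, the measured TCP pose, the force, the opening and the grip force at its end, in the units of the state.
- r.state(): the state, without advancing time (a new reading comes with each control period).
- r.snapshot(name): name is "scene" or "top"; returns a dict with "image" (384x512x3 uint8, red, green, blue), "range_z" (384x512 float32, mm along the optical axis (not along the pixel's ray), 0 where there is no reading), "fx", "fy", "cx", "cy" (pixels), "R" (3x3) and "t" (3): a world point X has camera coordinates R X + t. Camera axes: x right, y down, z forward; pixel columns grow to the right and rows downward; lengths in mm; the calibration is good to about 2 mm. A picture is of the moment at which its call begins.
- r.close_job(): hands the job in; it is judged then, once.
Trained networks look in the newest picture that a camera, given by its name, has taken for a name from the list of things; names that differ only in an ending like _2 or _b are one class to them, and where a whole thing is asked for, a point or a joint stands for the part that bears it (a point fixed in the world has none). Each returns a list of dicts, best first, with "confidence" (0 to 1); they miss things now and then, are a little off and sometimes report something else, mostly with a low value. They report only what shows in the picture. A call takes as long as a camera call. They do not tell look-alikes from the thing itself.
- r.spot_in(camera, name): "uv" ([column, row] in pixels, amid what is visible of it).
- r.cut_out(camera, name): "region" (384x512 bool, what is visible of it) and "uv" ([column, row] in pixels, amid what is visible of it).
The state is a dict: "time": time; "joints": joint angles; "joint_velocities": joint speeds; "joint_torque": joint torques, N m; "tool_pos": TCP position; "eef_rot": TCP orientation; "wrist_force": force on the tool from outside, world axes, zero at the start; "wrist_torque": the same for the moment, N m; "width": finger opening in mm; "finger_force": force on a finger pad.
Only numpy, scipy, OpenCV 4.12 (cv2) and the standard library are available. Lean on these libraries where they do the work, as an engineer would, in place of code of your own. Each camera call takes 0.05 s, during which the arm holds its last target. There are 200 camera calls.

## Working session

There is one attempt and no reset: what is moved stays moved. The work goes in short steps, Python scripts to look and compute and a tool call to move; the robot and the scene stay as the last step left them, time stands still between calls to the robot, and variables do not carry over. Pictures are saved under pics/ and viewed, at most 14 in all, crops included, and the job is handed in when it is done.

Besides the shell and the picture viewer there is one more tool, called after "Call:" in YAML: its name, and indented under it one key for each argument. send_rows: Moves the arm, as the interface text tells. Shifts and turns lie within -1 to 1; 1 stands for 0.2 m of shift or 90 degrees of turn. Its arguments: {"type":"object","properties":{"deltas":{"type":"string"},"newtons":{"type":"number"}},"required":["deltas"]}

```bash
mkdir -p pics; cat > h.py <<'E'
from rig import r
import numpy as np, cv2
def world(s,mask):
    v,u=np.nonzero(mask&(s["range_z"]>0)); z=s["range_z"][v,u]
    c=np.stack([(u-s["cx"])/s["fx"]*z,(v-s["cy"])/s["fy"]*z,z],1)
    return (c-s["t"])@s["R"]
def save(s,n): cv2.imwrite("pics/"+n,s["image"][...,::-1])
E
python3 - <<'E'
from h import *
S={c:r.snapshot(c) for c in("top","scene")}
for c in S: save(S[c],c+"0.png")
np.set_printoptions(precision=0,suppress=True)
for c in S:
  for n in "brown_jar yellow_jar salt glass red_jar caddy liner_brown liner_yellow liner_white coaster".split():
    for d in r.cut_out(c,n)[:4]:
        p=world(S[c],d["region"])
        if len(p)<5: continue
        zt=np.percentile(p[:,2],97); t=p[p[:,2]>zt-6]
        print(c,n,round(d["confidence"],2),np.round(d["uv"]),len(p),"med",np.median(p,0),"ztop",round(zt),"topmid",(t.min(0)+t.max(0))/2,"ext",np.ptp(t,0))
st=r.state();print(r.grip_depth,st)
E
```

```text
top brown_jar 0.8 [163. 233.] 445 med [456. 193.  95.] ztop 97 topmid [457. 201.  96.] ext [41. 41.  7.]
top yellow_jar 0.76 [338. 240.] 434 med [ 436. -175.   95.] ztop 98 topmid [ 436. -182.   97.] ext [38. 37.  9.]
top salt 0.75 [222. 231.] 321 med [458.  72.  79.] ztop 89 topmid [459.  75.  87.] ext [28. 28.  8.]
top salt 0.67 [260. 172.] 307 med [605. -13.  10.] ztop 39 topmid [606.  -5.  52.] ext [52. 48. 37.]
top glass 0.94 [349. 194.] 380 med [ 537. -220.   57.] ztop 61 topmid [ 541. -227.   60.] ext [35. 35.  8.]
top glass 0.66 [254. 164.] 329 med [612.   0.  67.] ztop 71 topmid [620.   1.  69.] ext [34. 37.  7.]
top glass 0.6 [337. 156.] 629 med [ 618. -189.   76.] ztop 81 topmid [ 625. -195.   79.] ext [46. 44.  8.]
top red_jar 0.68 [163. 230.] 460 med [456. 193.  95.] ztop 97 topmid [457. 201.  96.] ext [41. 41.  7.]
top red_jar 0.63 [292. 224.] 290 med [458. -80.  91.] ztop 94 topmid [460. -84.  91.] ext [35. 35.  7.]
top red_jar 0.49 [254. 164.] 324 med [612.   1.  67.] ztop 71 topmid [620.   1.  69.] ext [34. 37.  7.]
top caddy 0.92 [253. 152.] 1067 med [640.  -3.  31.
[... 1815 characters left out ...]
 175.] 153 med [591. -79.  26.] ztop 38 topmid [592. -73.  35.] ext [13. 44.  7.]
scene coaster 0.81 [152. 241.] 780 med [597. 232.   3.] ztop 5 topmid [600. 228.   3.] ext [80. 84.  7.]
scene coaster 0.74 [220. 180.] 402 med [612.  12.  50.] ztop 70 topmid [621.   2.  68.] ext [36. 35.  8.]
-18.700000000000003 {'time': 1.1, 'joints': array([-1.,  0.,  2.,  0.,  1., -0.]), 'joint_velocities': array([ 0., -0., -0., -0., -0., -0.]), 'joint_torque': array([ -0., -39., -32.,   0.,   0.,   0.]), 'tool_pos': array([ 229., -528.,  215.]), 'eef_rot': array([-3., -1., -0.]), 'wrist_force': array([-0.,  0., -1.]), 'wrist_torque': array([-0., -0.,  0.]), 'finger_force': 0.0, 'width': 91.72293272895749}
```

View pics/top0.png

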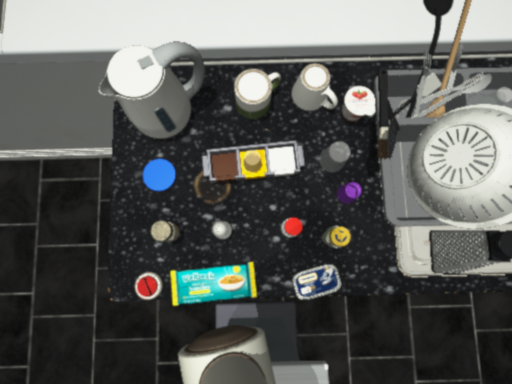

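View pics/scene0.png

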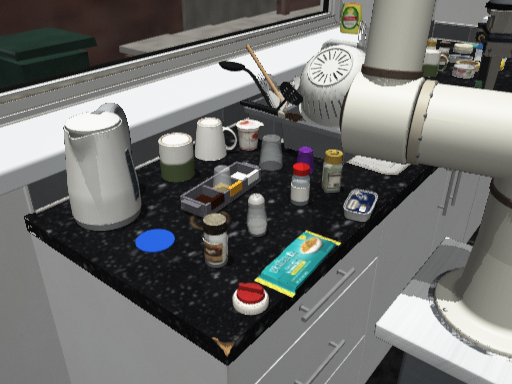

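The top view shows the caddy at about (253,162), with brown, yellow and white bays from left to right. The small glass is in the yellow bay at (254,162), and the coaster is at (159,175). The purple look-alike is at (349,190), and the larger one at (337,156). The scene view agrees. Next I'll get the caddy yaw and obstacle heights.

```bash
cat >> h.py <<'E'
from scipy.spatial.transform import Rotation as Ro
def go(x,y,z,deg=None):
    """deltas to world TCP (mm) with tool y at deg from world x (mod 180)"""
    s=r.state();R=Ro.from_rotvec(s["eef_rot"]).as_matrix()
    d=R.T@(np.array([x,y,z])-s["tool_pos"])/200
    t=0
    if deg is not None:
        c=np.degrees(np.arctan2(R[1,1],R[0,1])); t=-(((deg-c+90)%180)-90)  # tool z down
    print("delta",np.round(d,4),"turn",round(t/90,4),"pos",np.round(s["tool_pos"],1),"j",np.round(s["joints"],2),"w",round(s["width"],1),"F",np.round(s["wrist_force"],1))
E
python3 - <<'E'
from h import *
s=r.snapshot("top"); p=world(s,np.ones((384,512),bool))
d=r.cut_out("top","caddy")[0]; q=world(s,d["region"]); q=q[(q[:,2]>30)&(q[:,2]<37)]
print(cv2.minAreaRect(q[:,:2].astype(np.float32)))
print(Ro.from_rotvec(r.state()["eef_rot"]).as_matrix().round(3))
H={}
for x,y,z in p:
    k=(int(x//50),int(y//50)); H[k]=max(H.get(k,-99),z)
print("y:",[50*j for j in range(7,-14,-1)])
for i in range(18,3,-1): print(50*i,[int(H.get((i,j),-9)) for j in range(7,-14,-1)])
go(620,1,150,-0)
E
```

```text
((622.1519775390625, -1.7358474731445312), (76.96513366699219, 241.032470703125), 4.578073978424072)
[[ 0.918  0.398  0.   ]
 [ 0.398 -0.918  0.   ]
 [ 0.    -0.    -1.   ]]
y: [350, 300, 250, 200, 150, 100, 50, 0, -50, -100, -150, -200, -250, -300, -350, -400, -450, -500, -550, -600, -650]
900 [145, 145, 146, 146, 145, 145, 145, 145, 145, 145, 146, 145, 146, 145, 146, 178, 176, 145, 145, 145, -9]
850 [144, 145, 148, 145, 144, 145, 145, 145, 145, 145, 145, 145, 145, 145, 145, 177, 228, 145, 145, 144, 101]
800 [-9, -9, 222, 225, 230, 228, 4, 101, 102, 84, 99, 101, 116, 118, 116, 176, 185, 157, 104, 104, -9]
750 [-1, 3, 229, 231, 231, 228, 3, 102, 102, 4, 99, 100, 73, 120, 118, 180, 126, 139, 147, 105, 85]
700 [-3, 4, 227, 230, 229, 4, 5, 101, 102, 4, 4, 53, 73, 121, 118, 71, 87, 132, 142, 101, 40]
650 [-2, 3, 119, 176, 145, 33, 35, 37, 36, 37, 36, 79, 3, 199, 157, 237, 244, 240, 204, 102, -9]
600 [-2, 4, 6, 7, 7, 36, 37, 71, 72, 12, 36, 82, 82, 212, 218, 261, 274, 268, 9, 14, -9]
550 [-9, 3, 7, 8, 8, 35, 40, 39, 39, 39, 36, 54, 63, 191, 214, 260, 280, 9, 25, 31, -9]
500 [-9, 4, 5, 4, 4, 3, 4, 3, 3, 4, 3, 4, 63, 105, 218, 262, 276, 7, 9, 89, 9]
450 [-2, 4, 4, 99, 98, 4, 93, 3, 4, 95, 92, 98, 3, 104, 169, 244, 252, 247, 103, 92, 0]
400 [-9, 3, 3, 99, 99, 3, 87, 4, 3, 94, 4, 99, 97, 4, 8, 8, 242, 235, 0, 0, 0]
350 [-9, 3, 37, 27, 13, 14, 13, 15, 4, 24, 26, 26, 3, 4, 10, 9, 241, 205, 6, 7, 7]
300 [-16, 4, 39, 39, 14, 13, 14, 14, 3, 25, 25, 26, 3, 5, 5, 7, 28, 38, 7, 11, 3]
250 [-9, -19, -9, -9, 13, 345, 446, 481, 465, -9, 27, -9, -9, -9, -9, -9, -9, -9, -9, -9, -9]
200 [-9, -9, -9, -9, -9, 340, 387, -9, 367, -9, -9, -9, -9, -9, -9, -9, -9, -9, -9, -9, -9]
delta [ 2.8466 -1.6472  0.323 ] turn -0.7398 pos [ 228.5 -527.6  214.6] j [-1.37  0.16  1.6   0.    1.39 -0.21] w 92.0 F [-0.2  0.2 -0.2]
```

Call:
send_rows:
  deltas: "0 0 -0.65 0 1; 0 0 -0.65 0 1; 0 0 -0.65 0 1; 0.3 -0.19 -0.65 0.1 1; 0.6 -0.38 -0.65 0.21 1; 0.91 -0.57 -0.65 0.21 1; 0.91 -0.57 -0.65 0.21 1; 0.91 -0.57 -0.65 0.21 1; 0.91 -0.57 -0.65 0.21 1"
  newtons: 15

```text
time: 1.95
tool_pos: [353.0, -346.3, 345.4]
eef_rot: [-3.138, -0.132, -0.004]
wrist_force: [-0.1, 0.7, 0.3]
width: 92.1
finger_force: 0.0
```

```bash
python3 - <<'E'
from h import *
go(480,-160,240,94.6)
s=r.snapshot("top"); p=world(s,np.ones((384,512),bool))
for z in (20,60,100,130,180):
  k=p[(p[:,0]>610)&(p[:,1]>140)&(p[:,1]<340)&(p[:,2]>z)&(p[:,2]<z+50)]
  if len(k): i=np.argsort(k[:,0])[:4]; print(z,k[i].round(0).tolist())
E
```

```text
delta [ 0.7097 -0.8743  0.5291] turn 0.0026 pos [ 353.  -346.3  345.4] j [-1.02 -0.11  1.61  0.    1.64  0.46] w 92.1 F [-0.1  0.7  0.3]
20 [[687.0, 218.0, 25.0], [687.0, 226.0, 25.0], [687.0, 226.0, 33.0], [687.0, 230.0, 25.0]]
60 [[688.0, 221.0, 77.0], [688.0, 223.0, 62.0], [688.0, 225.0, 62.0], [688.0, 216.0, 60.0]]
100 [[691.0, 224.0, 103.0], [691.0, 226.0, 102.0], [691.0, 217.0, 101.0], [692.0, 220.0, 101.0]]
130 [[695.0, 222.0, 131.0], [695.0, 224.0, 131.0], [695.0, 229.0, 130.0], [695.0, 231.0, 130.0]]
180 [[701.0, 219.0, 184.0], [701.0, 220.0, 188.0], [701.0, 230.0, 183.0], [701.0, 228.0, 188.0]]
```

Call:
send_rows:
  deltas: "0.14 -0.18 0 0 1; 0.28 -0.36 0 0 1; 0.43 -0.52 0.1 0 1; 0.57 -0.7 0.3 0 1; 0.71 -0.87 0.53 0 1; 0.71 -0.87 0.53 0 1; 0.71 -0.87 0.53 0 1"

```text
time: 2.58
tool_pos: [477.2, -162.9, 233.7]
eef_rot: [-3.134, -0.127, 0.009]
wrist_force: [-0.7, -0.0, -0.1]
width: 91.9
finger_force: 0.0
```

```bash
python3 - <<'E'
from h import *
go(620.5,1,41,94.6)
E
```

```text
delta [ 0.7858 -0.7535  0.9629] turn 0.0006 pos [ 477.2 -162.9  233.7] j [-0.57 -0.03  1.76  0.    1.42  0.92] w 91.9 F [-0.7 -0.  -0.1]
```

Call:
send_rows:
  deltas: "0.17 -0.17 0.1 0 1; 0.34 -0.34 0.2 0 1; 0.51 -0.5 0.3 0 1; 0.68 -0.66 0.45 0 1; 0.78 -0.75 0.6 0 1; 0.78 -0.75 0.6 0 1; 0.78 -0.75 0.6 0 1; 0.78 -0.75 0.6 0 1"

```text
time: 3.25
tool_pos: [621.1, -4.7, 116.2]
eef_rot: [-3.139, -0.126, 0.007]
wrist_force: [-0.0, -0.3, 0.8]
width: 92.2
finger_force: 0.0
```

```bash
python3 - <<'E'
from h import *
go(620.5,1,41,94.6); print(r.state()["joint_velocities"].round(3))
E
```

```text
delta [ 0.001  -0.0284  0.3758] turn -0.0002 pos [621.1  -4.7 116.2] j [-0.2   0.37  1.55 -0.    1.23  1.29] w 92.2 F [-0.  -0.3  0.8]
[-0.032 -0.082 -0.011 -0.004  0.004 -0.002]
```

Call:
send_rows:
  deltas: "0 -0.028 0.15 0 1; 0 -0.028 0.3 0 1; 0 -0.028 0.37 0 1; 0 -0.028 0.37 0 1; 0 -0.028 0.37 0 0.2; 0 -0.028 0.37 0 -0.4; 0 -0.028 0.37 0 -0.4; 0 -0.028 0.37 0 -0.4; 0 -0.028 0.37 0 -0.4; 0 -0.028 0.37 0 -0.4"
  newtons: 12

```text
time: 4.08
tool_pos: [621.8, 1.4, 45.4]
eef_rot: [3.139, 0.124, 0.002]
wrist_force: [-0.3, 0.4, 0.0]
width: 54.2
finger_force: 0.0
```

```bash
python3 - <<'E'
from h import *
go(599.5,229.5,160,90)
E
```

```text
delta [-0.0204 -1.1458 -0.5734] turn 0.0503 pos [621.8   1.4  45.4] j [-0.19  0.45  1.59  0.    1.1   1.3 ] w 54.2 F [-0.3  0.4  0. ]
```

Call:
send_rows:
  deltas: "0 0 0.02 0 -0.1; 0 0 0.02 0 -0.1; 0 0 0.02 0 -0.6; 0 0 0.02 0 -0.6; 0 0 0.02 0 -0.6"
  newtons: 12

```text
time: 4.5
tool_pos: [621.1, 1.5, 40.4]
eef_rot: [-3.139, -0.124, 0.001]
wrist_force: [-0.2, -0.2, -0.9]
width: 39.9
finger_force: 11.9
```

Call:
send_rows:
  deltas: "0 0 -0.1 0 -0.6; 0 0 -0.25 0 -0.6; 0 0 -0.4 0 -0.6; 0 -0.15 -0.5 0 -0.6; 0 -0.3 -0.5 0.05 -0.6; 0 -0.5 -0.5 0.05 -0.6; -0.01 -0.7 -0.5 0.05 -0.6; -0.01 -0.9 -0.5 0.05 -0.6; -0.01 -1 -0.5 0.05 -0.6; -0.01 -1 -0.5 0.05 -0.6"

```text
time: 5.33
tool_pos: [602.4, 205.2, 140.5]
eef_rot: [-3.14, -0.009, 0.001]
wrist_force: [-0.7, -0.2, -1.5]
width: 39.5
finger_force: 11.9
```

Call:
send_rows:
  deltas: "0 -0.14 0 0 -0.6; 0 -0.14 0 0 -0.6; 0 -0.14 0.1 0 -0.6; 0 -0.14 0.2 0 -0.6; 0 -0.14 0.3 0 -0.6; 0 -0.14 0.35 0 -0.6; 0 -0.14 0.35 0 -0.6; 0 -0.14 0.35 0 -0.6"

```text
time: 6.0
tool_pos: [603.5, 227.9, 70.5]
eef_rot: [3.141, -0.0, -0.001]
wrist_force: [0.1, 0.4, 0.1]
width: 39.9
finger_force: 11.9
```

```bash
python3 - <<'E'
from h import *
go(599.5,229.5,36.4,90); print(r.state()["finger_force"])
save(r.snapshot("scene"),"s1.png")
E
```

```text
delta [-0.0199 -0.0079  0.1706] turn -0.0001 pos [603.5 227.9  70.5] j [ 0.17  0.47  1.5  -0.    1.17  1.75] w 39.9 F [0.1 0.4 0.1]
11.916243532721182
```

View pics/s1.png

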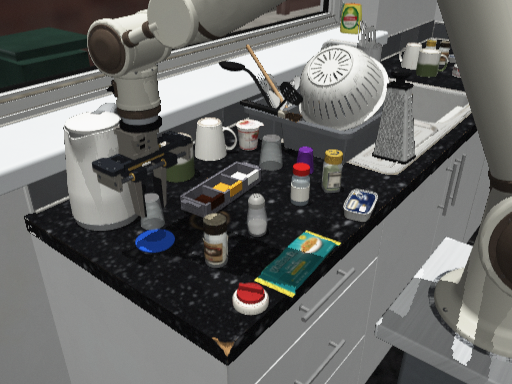

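The glass is held upright at (152,212), just above the coaster at (155,240).

Call:
send_rows:
  deltas: "-0.02 -0.008 0.08 0 -0.6; -0.02 -0.008 0.13 0 -0.6; -0.02 -0.008 0.155 0 -0.6; -0.02 -0.008 0.165 0 -0.6; -0.02 -0.008 0.165 0 -0.6; -0.02 -0.008 0.165 0 -0.6; -0.02 -0.008 0.165 0 -0.6"

```text
time: 6.63
tool_pos: [600.2, 230.3, 38.4]
eef_rot: [-3.141, -0.001, -0.002]
wrist_force: [-0.2, -0.1, -1.0]
width: 40.1
finger_force: 11.9
```

```bash
python3 - <<'E'
from h import *
go(599.5,229.5,36.2,90)
E
```

```text
delta [-0.0037  0.0041  0.0112] turn 0.0002 pos [600.2 230.3  38.4] j [0.18 0.51 1.52 0.   1.11 1.75] w 40.1 F [-0.2 -0.1 -1. ]
```

Call:
send_rows:
  deltas: "0 0 0.01 0 -0.6; 0 0 0.012 0 -0.6; 0 0 0.012 0 -0.6; 0 0 0.012 0 0; 0 0 0.012 0 0.3; 0 0 0.012 0 0.3; 0 0 0 0 0.6; 0 0 -0.3 0 0.8; 0 0 -0.5 0 1; 0 0 -0.6 0 1"

```text
time: 7.47
tool_pos: [599.5, 230.2, 159.8]
eef_rot: [-3.142, -0.001, -0.0]
wrist_force: [1.2, 0.7, -0.1]
width: 83.8
finger_force: 0.0
```

```bash
python3 - <<'E'
from h import *
go(458,201.5,160,4.6)
E
```

```text
delta [-0.7075  0.1433 -0.0014] turn 0.9491 pos [599.5 230.2 159.8] j [0.18 0.37 1.45 0.   1.32 1.75] w 83.8 F [ 1.2  0.7 -0.1]
```

Call:
send_rows:
  deltas: "-0.2 0.04 0 0 1; -0.4 0.08 0 0 1; -0.6 0.12 0 -0.08 1; -0.71 0.14 0 -0.16 1; -0.71 0.14 0 -0.24 1; -0.71 0.14 0 -0.32 1; -0.71 0.14 0 -0.4 1; -0.71 0.14 0 -0.48 1; -0.71 0.14 0 -0.56 1; -0.71 0.14 0 -0.64 1"

```text
time: 8.3
tool_pos: [457.7, 202.2, 158.0]
eef_rot: [2.752, 1.515, 0.001]
wrist_force: [0.2, 1.1, 0.1]
width: 91.9
finger_force: 0.0
```

Call:
send_rows:
  deltas: "0 0 0 -0.08 1; 0 0 0 -0.16 1; 0 0 0 -0.24 1; 0 0 0 -0.32 1; 0 0 0 -0.4 1; 0 0 0 -0.41 1; 0 0 0 -0.41 1"

```text
time: 8.88
tool_pos: [457.6, 202.2, 157.9]
eef_rot: [2.141, 2.299, 0.001]
wrist_force: [0.6, 0.1, 0.1]
width: 92.1
finger_force: 0.0
```

```bash
python3 - <<'E'
from h import *
s=r.snapshot("top");
for c in("top","scene"):
  s=r.snapshot(c)
  for n in ("glass","coaster","brown_jar","salt"):
    for d in r.cut_out(c,n):
      p=world(s,d["region"]); 
      if len(p)<9: continue
      t=p[p[:,2]>np.percentile(p[:,2],97)-6]; print(c,n,round(d["confidence"],2),(t.min(0)+t.max(0))/2,np.ptp(t,0))
go(458,201.5,41.5,4.6)
E
```

```text
top glass 0.81 [599.46505563 228.20442962  63.70699423] [33.08254529 32.05097535  7.1027289 ]
top glass 0.69 [ 626.81175963 -196.59605649   79.14795921] [47.94585672 46.12531247  8.16533603]
top glass 0.63 [ 539.65653526 -226.77752107   60.14990109] [32.44366665 34.10339885  7.35393219]
top coaster 0.64 [599.01010574 218.87120907  33.68689431] [78.32821975 57.54044909 63.74745347]
top brown_jar 0.94 [456.081433   200.22384559  95.20112643] [38.70289929 38.96708106  6.72393501]
top brown_jar 0.38 [581.61153442 210.11693655 128.2690159 ] [113.12536239  69.82343982 253.78399343]
top salt 0.73 [459.79544291  75.43404875  87.06766691] [26.15007067 28.38064428  7.91403678]
scene glass 0.89 [505.73230756 -26.85748392 172.57133569] [275.52893273 388.56668098 196.9286545 ]
scene glass 0.84 [598.64968868 230.90541071  62.67964406] [36.07334406 37.03590813  7.52406493]
scene glass 0.8 [ 502.30031788 -169.27332698   73.82321337] [110.29150429 147.54606815  36.72791505]
scene coaster 0.79 [597.09387109 231.70010044   3.14558236] [77.57687636 77.53436755  7.44187143]
scene brown_jar 0.82 [456.89461401 201.93274131  94.05007432] [42.20031506 42.69740403  7.48546378]
scene brown_jar 0.24 [598.64968868 230.90541071  62.67964406] [36.07334406 37.03590813  7.52406493]
scene salt 0.74 [459.55019233  77.90146219  85.58763233] [26.97269541 23.77667963  7.28618826]
delta [-0.0035  0.002   0.5805] turn -0.0045 pos [457.5 202.2 157.6] j [0.17 0.02 1.87 0.   1.26 0.1 ] w 92.0 F [-0.8  0.3 -0.3]
```

Call:
send_rows:
  deltas: "0 0 0.2 0 1; 0 0 0.4 0 1; 0 0 0.55 0 1; 0 0 0.58 0 0.6; 0 0 0.58 0 0.2; 0 0 0.58 0 -0.3; 0 0 0.58 0 -0.6; 0 0 0.58 0 -0.6; 0 0 0.58 0 -0.6; 0 0 0.58 0 -0.6"
  newtons: 18

```text
time: 10.27
tool_pos: [458.5, 202.4, 42.8]
eef_rot: [2.137, 2.301, 0.003]
wrist_force: [-0.1, 0.0, 0.4]
width: 47.5
finger_force: 0.0
```

```bash
python3 - <<'E'
from h import *
go(615.4,67.8,160,4.6); print(r.state()["finger_force"])
E
```

```text
delta [-0.7286  0.7343 -0.5845] turn -0.0042 pos [458.5 202.4  42.8] j [ 0.17  0.18  1.94 -0.    1.02  0.1 ] w 47.5 F [-0.1  0.   0.4]
0.0
```

Call:
send_rows:
  deltas: "0 0 0 0 -0.6; 0 0 0 0 -0.6; 0 0 0 0 -0.6; 0 0 -0.1 0 -0.6; 0 0 -0.25 0 -0.6; 0 0 -0.45 0 -0.6; 0 0 -0.58 0 -0.6; 0 0 -0.58 0 -0.6"

```text
time: 10.93
tool_pos: [461.5, 203.0, 163.8]
eef_rot: [2.133, 2.297, 0.014]
wrist_force: [0.6, 0.5, -1.1]
width: 42.8
finger_force: 18.0
```

Call:
send_rows:
  deltas: "-0.15 0.15 0 0 -0.6; -0.3 0.3 0 0 -0.6; -0.45 0.45 0 0 -0.6; -0.6 0.6 0 0 -0.6; -0.73 0.734 0.1 0 -0.6; -0.73 0.734 0.15 0 -0.6; -0.73 0.734 0.2 0 -0.6; -0.73 0.734 0.2 0 -0.6"

```text
time: 11.6
tool_pos: [611.6, 67.7, 113.1]
eef_rot: [-2.134, -2.296, 0.007]
wrist_force: [0.2, 0.5, -1.7]
width: 42.8
finger_force: 18.0
```

```bash
python3 - <<'E'
from h import *
go(615.4,67.8,51.5,4.6); print(r.state()["finger_force"])
save(r.snapshot("scene"),"s2.png")
s=r.snapshot("top")
for n in("caddy","liner_brown"):
  d=r.cut_out("top",n)[0]; q=world(s,d["region"]); print(n,np.median(q,0))
E
```

```text
delta [-0.0015  0.0214  0.308 ] turn -0.0046 pos [611.6  67.7 113.1] j [-0.09  0.36  1.56  0.    1.23 -0.16] w 42.8 F [ 0.2  0.5 -1.7]
17.985231690108776
caddy [646.20827342 -51.94267645  29.8385782 ]Traceback (most recent call last):
  File "<stdin>", line 6, in <module>
IndexError: list index out of range
```

View pics/s2.png

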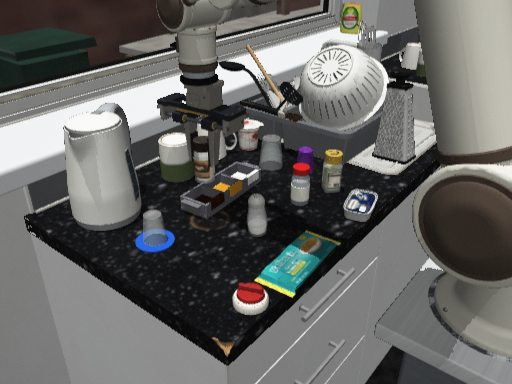

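The glass stands on the coaster at (153,228). The brown jar is held upright at (203,155), above the brown bay at (208,197).

Call:
send_rows:
  deltas: "0 0.015 0.1 0 -0.6; 0 0.015 0.2 0 -0.6; 0 0.015 0.27 0 -0.6; 0 0.015 0.295 0 -0.6; 0 0.015 0.295 0 -0.6; 0 0.015 0.295 0 -0.6; 0 0.015 0.295 0 -0.6"

```text
time: 12.38
tool_pos: [618.7, 67.6, 60.1]
eef_rot: [2.137, 2.3, 0.002]
wrist_force: [0.4, 0.0, -0.4]
width: 42.7
finger_force: 18.0
```

```bash
python3 - <<'E'
from h import *
go(615.4,67.8,51,4.6)
E
```

```text
delta [ 0.0022 -0.0165  0.0456] turn -0.0041 pos [618.7  67.6  60.1] j [-0.09  0.43  1.58  0.    1.12 -0.16] w 42.7 F [ 0.4  0.  -0.4]
```

Call:
send_rows:
  deltas: "0 -0.015 0.02 0 -0.6; 0 -0.015 0.035 0 -0.6; 0 -0.015 0.041 0 -0.6; 0 -0.015 0.041 0 -0.6; 0 -0.015 0.041 0 -0.6"

```text
time: 12.8
tool_pos: [614.8, 67.3, 51.4]
eef_rot: [2.138, 2.302, -0.0]
wrist_force: [-3.1, 0.5, 4.8]
width: 43.0
finger_force: 18.0
```

```bash
python3 - <<'E'
from h import *
go(615.4,67.8,51,4.6)
E
```

```text
delta [0.0023 0.0032 0.0018] turn -0.0042 pos [614.8  67.3  51.4] j [-0.09  0.44  1.6  -0.    1.11 -0.16] w 43.0 F [-3.1  0.5  4.8]
```

Call:
send_rows:
  deltas: "0 0 0 0 0; 0 0 0 0 0.3; 0 0 0 0 0.5; 0 0 0 0 0.6; 0 0 -0.15 0 0.7; 0 0 -0.35 0 1; 0 0 -0.5 0 1; 0 0 -0.6 0 1; 0 0 -0.6 0 1"

```text
time: 13.55
tool_pos: [618.2, 67.1, 176.5]
eef_rot: [2.133, 2.296, 0.01]
wrist_force: [0.1, -0.8, 0.9]
width: 91.7
finger_force: 0.0
```

```bash
python3 - <<'E'
from h import *
go(459.7,76.5,165,4.6)
s=r.snapshot("top")
for n in("brown_jar","salt"):
  for d in r.cut_out("top",n):
      p=world(s,d["region"]); 
      if len(p)<9: continue
      t=p[p[:,2]>np.percentile(p[:,2],97)-6]; print(n,round(d["confidence"],2),(t.min(0)+t.max(0))/2,np.ptp(t,0))
E
```

```text
delta [ 0.1051 -0.7873  0.0492] turn -0.0042 pos [618.2  67.1 176.5] j [-0.09  0.3   1.51  0.    1.32 -0.16] w 91.7 F [ 0.1 -0.8  0.9]
salt 0.63 [453.06608036  67.87491515  87.1313622 ] [12.85287209 13.33627351  7.7486009 ]
```

Call:
send_rows:
  deltas: "0.02 -0.2 0.04 0 1; 0.04 -0.4 0.04 0 1; 0.08 -0.6 0.04 0 1; 0.1 -0.77 0.04 0 1; 0.1 -0.77 0.04 0 1; 0.1 -0.77 0.2 0 1; 0.1 -0.77 0.2 0 1; 0.1 -0.77 0.2 0 1"

```text
time: 14.37
tool_pos: [457.4, 76.2, 127.9]
eef_rot: [-2.135, -2.298, 0.006]
wrist_force: [0.5, 0.3, -0.5]
width: 91.9
finger_force: 0.0
```

```bash
python3 - <<'E'
from h import *
go(459.7,76.5,34,4.6)
E
```

```text
delta [3.000e-04 1.460e-02 4.694e-01] turn -0.0043 pos [457.4  76.2 127.9] j [-0.1  -0.04  1.98 -0.    1.2  -0.17] w 91.9 F [ 0.5  0.3 -0.5]
```

Call:
send_rows:
  deltas: "0 0.01 0.2 0 1; 0 0.01 0.35 0 1; 0 0.01 0.46 0 0.8; 0 0.01 0.47 0 0.4; 0 0.01 0.47 0 -0.2; 0 0.01 0.47 0 -0.6; 0 0.01 0.47 0 -0.6; 0 0.01 0.47 0 -0.6; 0 0.01 0.47 0 -0.6; 0 0.01 0.47 0 -0.6"
  newtons: 15

```text
time: 15.2
tool_pos: [461.7, 76.1, 37.2]
eef_rot: [-2.138, -2.302, 0.0]
wrist_force: [-3.5, 0.0, 3.5]
width: 40.5
finger_force: 1.9
```

Call:
send_rows:
  deltas: "0 0 0 0 -0.6; 0 0 0 0 -0.6; 0 0 0 0 -0.6; 0 0 0 0 -0.6"

```text
time: 15.53
tool_pos: [461.4, 76.2, 37.1]
eef_rot: [-2.138, -2.301, 0.001]
wrist_force: [-3.5, 0.3, 5.4]
width: 38.5
finger_force: 15.4
```

```bash
python3 - <<'E'
from h import *
go(626.6,-71.8,165,4.6)
E
```

```text
delta [-0.7989  0.7686 -0.64  ] turn -0.0042 pos [461.4  76.2  37.1] j [-0.1   0.11  2.03 -0.    1.   -0.17] w 38.5 F [-3.5  0.3  5.4]
```

Call:
send_rows:
  deltas: "0 0 -0.05 0 -0.6; 0 0 -0.1 0 -0.6; 0 0 -0.25 0 -0.6; 0 0 -0.45 0 -0.6; 0 0 -0.6 0 -0.6; 0 0 -0.65 0 -0.6; 0 0 -0.65 0 -0.6"

```text
time: 16.12
tool_pos: [464.2, 76.0, 170.1]
eef_rot: [2.134, 2.297, 0.008]
wrist_force: [0.5, 0.5, -0.8]
width: 38.6
finger_force: 14.7
```

```bash
python3 - <<'E'
from h import *
go(626.6,-71.8,165,4.6); s=r.snapshot("scene"); save(s,"s3.png"); print(r.state()["finger_force"])
E
```

```text
delta [-0.7966  0.7553  0.0325] turn -0.0042 pos [464.2  76.  170.1] j [-0.1  -0.09  1.94  0.    1.28 -0.17] w 38.6 F [ 0.5  0.5 -0.8]
14.710374534479342
```

View pics/s3.png

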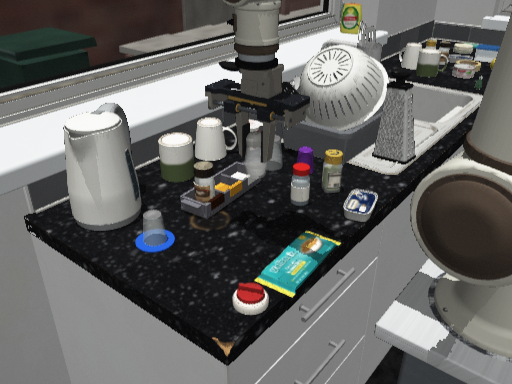

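The brown jar stands upright in the brown bay at (204,182), and the salt is held upright at (255,150).

Call:
send_rows:
  deltas: "-0.15 0.15 0 0 -0.6; -0.3 0.3 0 0 -0.6; -0.45 0.45 0 0 -0.6; -0.6 0.6 0 0 -0.6; -0.75 0.74 0 0 -0.6; -0.8 0.76 0.1 0 -0.6; -0.8 0.76 0.2 0 -0.6; -0.8 0.76 0.3 0 -0.6; -0.8 0.76 0.3 0 -0.6; -0.8 0.76 0.3 0 -0.6"

```text
time: 17.0
tool_pos: [622.3, -71.5, 102.6]
eef_rot: [-2.134, -2.297, 0.005]
wrist_force: [-0.0, -0.4, -2.0]
width: 38.9
finger_force: 14.7
```

```bash
python3 - <<'E'
from h import *
go(626.6,-71.8,46,4.6); print(r.state()["finger_force"])
E
```

```text
delta [-0.004   0.0232  0.2827] turn -0.0043 pos [622.3 -71.5 102.6] j [-0.31  0.4   1.54  0.    1.21 -0.38] w 38.9 F [-0.  -0.4 -2. ]
14.716971204907168
```

Call:
send_rows:
  deltas: "-0.004 0.01 0.1 0 -0.6; -0.004 0.01 0.18 0 -0.6; -0.004 0.01 0.24 0 -0.6; -0.004 0.01 0.26 0 -0.6; -0.004 0.01 0.26 0 -0.6; -0.004 0.01 0.26 0 -0.6; -0.004 0.01 0.26 0 -0.6"

```text
time: 17.58
tool_pos: [628.0, -73.1, 55.8]
eef_rot: [2.137, 2.3, 0.002]
wrist_force: [-0.6, -0.4, -0.7]
width: 38.5
finger_force: 14.7
```

```bash
python3 - <<'E'
from h import *
go(626.6,-71.8,46,4.6)
E
```

```text
delta [ 0.0071 -0.0065  0.0491] turn -0.0042 pos [628.  -73.1  55.8] j [-0.31  0.46  1.55  0.    1.13 -0.38] w 38.5 F [-0.6 -0.4 -0.7]
```

Call:
send_rows:
  deltas: "0.005 -0.006 0.025 0 -0.6; 0.005 -0.006 0.04 0 -0.6; 0.005 -0.006 0.045 0 -0.6; 0.005 -0.006 0.045 0 -0.6; 0.005 -0.006 0.045 0 -0.6"

```text
time: 18.0
tool_pos: [626.0, -72.0, 46.2]
eef_rot: [2.138, 2.301, 0.0]
wrist_force: [-1.1, 0.6, 5.2]
width: 38.6
finger_force: 15.2
```

Seated, with 5 N contact. Releasing.

Call:
send_rows:
  deltas: "0 0 0 0 0; 0 0 0 0 0.3; 0 0 0 0 0.5; 0 0 0 0 0.6; 0 0 -0.15 0 0.7; 0 0 -0.35 0 1; 0 0 -0.5 0 1; 0 0 -0.6 0 1; 0 0 -0.6 0 1"

```text
time: 18.75
tool_pos: [629.1, -73.0, 171.5]
eef_rot: [2.132, 2.295, 0.007]
wrist_force: [0.7, 0.0, 1.0]
width: 92.0
finger_force: 0.0
```

```bash
python3 - <<'E'
from h import *
go(437,-182.5,165,4.6)
E
```

```text
delta [-0.4753 -0.9985  0.0248] turn -0.0042 pos [629.1 -73.  171.5] j [-0.31  0.33  1.48  0.    1.32 -0.38] w 92.0 F [0.7 0.  1. ]
```

Call:
send_rows:
  deltas: "-0.1 -0.2 0 0 1; -0.2 -0.4 0 0 1; -0.3 -0.6 0 0 1; -0.4 -0.8 0 0 1; -0.475 -0.98 0 0 1; -0.475 -0.98 0.1 0 1; -0.475 -0.98 0.2 0 1; -0.475 -0.98 0.2 0 1; -0.475 -0.98 0.2 0 1"

```text
time: 19.5
tool_pos: [436.0, -180.3, 123.7]
eef_rot: [-2.136, -2.298, 0.0]
wrist_force: [0.0, -0.0, -0.4]
width: 91.7
finger_force: 0.0
```

```bash
python3 - <<'E'
from h import *
go(437,-182.5,42,4.6)
E
```

```text
delta [-0.0125  0.0052  0.4086] turn -0.0045 pos [ 436.  -180.3  123.7] j [-0.65 -0.02  1.97  0.    1.19 -0.72] w 91.7 F [ 0.  -0.  -0.4]
```

Call:
send_rows:
  deltas: "-0.01 0.005 0.2 0 1; -0.01 0.005 0.32 0 1; -0.01 0.005 0.4 0 0.8; -0.01 0.005 0.4 0 0.4; -0.01 0.005 0.4 0 -0.2; -0.01 0.005 0.4 0 -0.6; -0.01 0.005 0.4 0 -0.6; -0.01 0.005 0.4 0 -0.6; -0.01 0.005 0.4 0 -0.6; -0.01 0.005 0.4 0 -0.6"
  newtons: 18

```text
time: 20.33
tool_pos: [438.9, -183.7, 46.5]
eef_rot: [2.137, 2.301, -0.0]
wrist_force: [-2.1, -0.1, 5.6]
width: 48.4
finger_force: 18.0
```

Call:
send_rows:
  deltas: "0 0 0 0 -0.6; 0 0 0 0 -0.6; 0 0 0 0 -0.6"

```text
time: 20.58
tool_pos: [438.9, -183.7, 46.5]
eef_rot: [2.137, 2.301, -0.0]
wrist_force: [-2.2, 0.1, 6.9]
width: 47.8
finger_force: 18.0
```

```bash
python3 - <<'E'
from h import *
go(621,-2,195,4.6)
E
```

```text
delta [ 0.8383  0.9755 -0.743 ] turn -0.0042 pos [ 438.9 -183.7   46.5] j [-0.65  0.11  2.01 -0.    1.02 -0.72] w 47.8 F [-2.2  0.1  6.9]
```

The opening of 48 mm is too wide for a 42 mm jar, so I'll look.

```bash
python3 - <<'E'
from h import *
s=r.snapshot("scene"); im=s["image"][...,::-1][110:230,270:400]
cv2.imwrite("pics/c4.png",cv2.resize(im,None,fx=5,fy=5,interpolation=cv2.INTER_CUBIC)); print(r.state()["width"])
E
```

```text
47.99884461398822
```

View pics/c4.png

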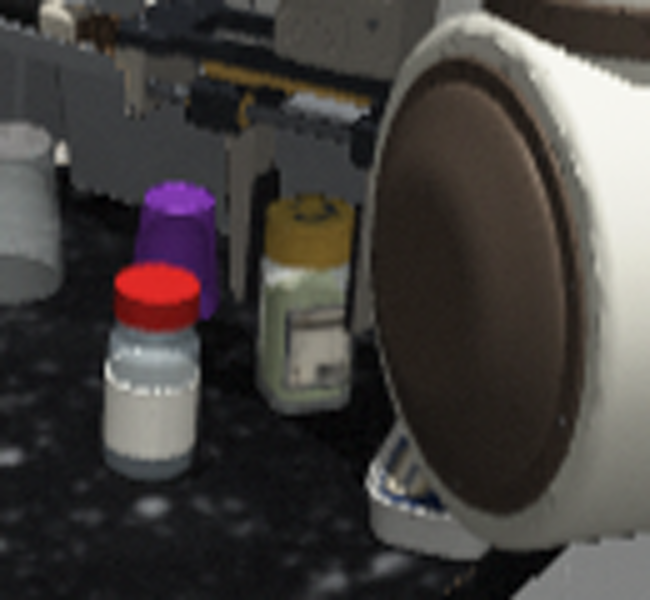

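The jar at (305,305) in the crop has a squarish body, and the fingers are holding it near a diagonal. I'll let go, measure the face direction and re-grip.

Call:
send_rows:
  deltas: "0 0 0 0 0.3; 0 0 0 0 0.6; 0 0 0 0 1; 0 0 -0.1 0 1; 0 0 -0.25 0 1; 0 0 -0.4 0 1; 0 0 -0.45 0 1; 0 0 -0.45 0 1"

```text
time: 21.3
tool_pos: [440.3, -184.4, 138.2]
eef_rot: [2.134, 2.297, 0.001]
wrist_force: [0.4, 0.8, -0.5]
width: 91.8
finger_force: 0.0
```

```bash
python3 - <<'E'
from h import *
s=r.snapshot("scene"); C=-s["R"].T@s["t"]; print("cam",C.round())
for d in r.cut_out("scene","yellow_jar")[:2]:
    p=world(s,d["region"]); t=p[p[:,2]>90]; print(d["confidence"],len(p),"top",(t.min(0)+t.max(0))/2,np.ptp(t,0))
    b=p[(p[:,2]>12)&(p[:,2]<66)&(np.linalg.norm(p[:,:2]-np.median(p[:,:2],0),axis=1)<40)]
    f=b[:,:2].astype(np.float32)
    print("hull",cv2.minAreaRect(f))
    # profile: bin across view direction
    v=(np.array([437,-183])-C[:2]);v/=np.linalg.norm(v);n=np.array([-v[1],v[0]])
    a=(f-[437,-183])@n; e=(f-[437,-183])@v; print("view deg",np.degrees(np.arctan2(v[1],v[0])).round(1))
    for k in range(-28,28,4):
        m=(a>=k)&(a<k+4)
        if m.sum()>3: print(k+2,m.sum(),round(float(np.median(e[m])),1))
s=r.snapshot("top")
for d in r.cut_out("top","yellow_jar")[:1]:
    p=world(s,d["region"]); t=p[p[:,2]>90]; print("top",(t.min(0)+t.max(0))/2,np.ptp(t,0))
E
```

```text
cam [-54. 732. 563.]
0.93 769 top [ 434.63140621 -179.45944882   94.26938865] [37.07929379 37.35038298  8.29488819]
hull ((432.7835693359375, -171.2008819580078), (46.260005950927734, 28.60236358642578), 18.11074447631836)
view deg -61.8
-22 18 -10.4
-18 34 -13.4
-14 34 -16.1
-10 36 -17.6
-6 35 -19.1
-2 36 -20.5
2 34 -21.0
6 36 -21.5
10 34 -20.4
14 36 -16.5
18 30 -9.4
22 21 -0.9
top [ 435.81363154 -176.76782371   95.00814998] [38.35416773 28.6681483   9.02615386]
```

Call:
send_rows:
  deltas: "0.02 -0.02 0 -0.08 1; 0.02 -0.02 0 -0.16 1; 0.02 -0.02 0 -0.24 1; 0.02 -0.02 0 -0.32 1; 0.02 -0.02 0 -0.4 1; 0.02 -0.02 0 -0.45 1; 0.02 -0.02 0 -0.45 1; 0.02 -0.02 0 -0.45 1"

```text
time: 22.17
tool_pos: [433.4, -178.8, 133.9]
eef_rot: [-1.212, -2.895, -0.001]
wrist_force: [0.9, 0.9, 0.1]
width: 91.6
finger_force: 0.0
```

```bash
python3 - <<'E'
from h import *
go(435.5,-180.5,42,45)
E
```

```text
delta [-0.0149  0.0017  0.4596] turn -0.0047 pos [ 433.4 -178.8  133.9] j [-0.65 -0.04  1.97  0.    1.21 -1.43] w 91.6 F [0.9 0.9 0.1]
```

Call:
send_rows:
  deltas: "-0.012 0 0.2 0 1; -0.012 0 0.35 0 1; -0.012 0 0.45 0 0.8; -0.012 0 0.46 0 0.4; -0.012 0 0.46 0 0; -0.012 0 0.46 0 -0.2; -0.012 0 0.46 0 -0.6; -0.012 0 0.46 0 -0.6; -0.012 0 0.46 0 -0.6; -0.012 0 0.46 0 -0.6"
  newtons: 18

```text
time: 23.0
tool_pos: [436.4, -181.6, 44.3]
eef_rot: [1.209, 2.898, -0.001]
wrist_force: [-0.7, -1.1, 3.1]
width: 42.0
finger_force: 17.9
```

Call:
send_rows:
  deltas: "0 0 0 0 -0.6; 0 0 0 0 -0.6; 0 0 0 0 -0.6"

```text
time: 23.25
tool_pos: [436.5, -181.7, 44.3]
eef_rot: [1.209, 2.898, -0.001]
wrist_force: [-1.0, -0.3, 6.3]
width: 41.9
finger_force: 17.9
```

Call:
send_rows:
  deltas: "0 0 -0.05 0 -0.6; 0 0 -0.15 0 -0.6; 0 0 -0.35 0 -0.6; 0 0 -0.5 0.06 -0.6; 0 0 -0.65 0.13 -0.6; 0 0 -0.75 0.2 -0.6; 0 0 -0.75 0.27 -0.6; 0 0 -0.75 0.34 -0.6; 0 0 -0.75 0.41 -0.6; 0 0 -0.75 0.45 -0.6"

```text
time: 24.08
tool_pos: [435.5, -180.6, 193.4]
eef_rot: [-2.143, -2.296, -0.0]
wrist_force: [-0.1, 0.3, -1.7]
width: 41.8
finger_force: 17.9
```

```bash
python3 - <<'E'
from h import *
go(621,-2,190,4.6);print(r.state()["width"]); s=r.snapshot("top"); save(s,"t4.png"); save(r.snapshot("scene"),"s4.png")
E
```

```text
delta [0.8271 0.9868 0.0174] turn -0.0074 pos [ 435.5 -180.6  193.4] j [-0.65 -0.1   1.9   0.    1.34 -0.72] w 41.8 F [-0.1  0.3 -1.7]
41.849305653140135
```

View pics/s4.png

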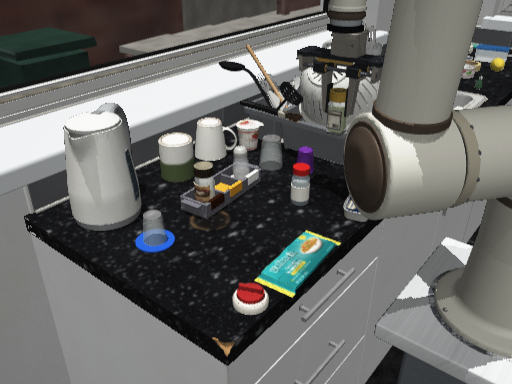

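The salt is in the white bay at (241,160), the brown jar is in its bay at (204,182), and the yellow jar is held upright at (338,105). Moving over the middle bay.

Call:
send_rows:
  deltas: "0.14 0.16 0 0 -0.6; 0.28 0.33 0 0 -0.6; 0.42 0.5 0 0 -0.6; 0.56 0.67 0 0 -0.6; 0.7 0.84 0 0 -0.6; 0.827 0.985 0 0 -0.6; 0.827 0.985 0 0 -0.6; 0.827 0.985 0.15 0 -0.6; 0.827 0.985 0.15 0 -0.6; 0.827 0.985 0.15 0 -0.6"

```text
time: 25.02
tool_pos: [618.0, -1.4, 161.2]
eef_rot: [-2.133, -2.299, 0.005]
wrist_force: [-0.2, -0.9, -1.3]
width: 41.4
finger_force: 17.9
```

```bash
python3 - <<'E'
from h import *
go(621,-2,53,4.6);print(r.state()["width"]); s=r.snapshot("scene")
for n in("brown_jar","salt"):
  for d in r.cut_out("scene",n)[:1]:
      p=world(s,d["region"]); t=p[p[:,2]>np.percentile(p[:,2],97)-6]; print(n,round(d["confidence"],2),(t.min(0)+t.max(0))/2,np.ptp(t,0))
E
```

```text
delta [-0.0049  0.0181  0.5411] turn -0.0035 pos [618.   -1.4 161.2] j [-0.2   0.31  1.52 -0.    1.31 -0.27] w 41.4 F [-0.2 -0.9 -1.3]
41.41955225287244
brown_jar 0.72 [614.55228099  67.33943764 103.16466014] [46.4388456  42.35271308  8.13331488]
salt 0.94 [625.00061111 -69.4776276   95.18751622] [25.76828597 25.06679838  8.06947559]
```

Call:
send_rows:
  deltas: "-0.002 0.01 0.12 0 -0.6; -0.002 0.01 0.24 0 -0.6; -0.002 0.01 0.36 0 -0.6; -0.002 0.01 0.44 0 -0.6; -0.002 0.01 0.49 0 -0.6; -0.002 0.01 0.5 0 -0.6; -0.002 0.01 0.5 0 -0.6; -0.002 0.01 0.5 0 -0.6"

```text
time: 25.83
tool_pos: [623.4, -2.3, 65.2]
eef_rot: [2.137, 2.3, 0.002]
wrist_force: [0.7, 0.3, -1.5]
width: 41.7
finger_force: 17.9
```

```bash
python3 - <<'E'
from h import *
go(621,-2,53,4.6)
E
```

```text
delta [ 0.0025 -0.012   0.0612] turn -0.0044 pos [623.4  -2.3  65.2] j [-0.2   0.43  1.58  0.    1.13 -0.27] w 41.7 F [ 0.7  0.3 -1.5]
```

Call:
send_rows:
  deltas: "0.002 -0.012 0.03 0 -0.6; 0.002 -0.012 0.05 0 -0.6; 0.002 -0.012 0.057 0 -0.6; 0.002 -0.012 0.057 0 -0.6; 0.002 -0.012 0.057 0 -0.6; 0.002 -0.012 0.057 0 -0.6"

```text
time: 26.33
tool_pos: [619.9, -1.9, 53.1]
eef_rot: [2.138, 2.302, -0.0]
wrist_force: [-2.6, 0.2, 5.7]
width: 41.6
finger_force: 17.9
```

Call:
send_rows:
  deltas: "0 0 0 0 0; 0 0 0 0 0.3; 0 0 0 0 0.5; 0 0 0 0 0.6; 0 0 -0.15 0 0.7; 0 0 -0.35 0 1; 0 0 -0.55 0 1; 0 0 -0.75 0 1; 0 0 -0.75 0 1"

```text
time: 27.08
tool_pos: [624.7, -2.5, 212.4]
eef_rot: [2.128, 2.292, 0.014]
wrist_force: [1.3, -0.8, 1.1]
width: 92.0
finger_force: 0.0
```

Call:
send_rows:
  deltas: "0 -0.2 0 0 1; 0 -0.4 0 0 1; 0 -0.6 0 0 1; 0 -0.8 0 0 1; 0 -0.8 0 0 1; 0 -0.8 0 0 1; 0 -0.8 0 0 1"

```text
time: 27.67
tool_pos: [461.0, -13.7, 202.6]
eef_rot: [2.137, 2.3, 0.002]
wrist_force: [0.0, -0.6, 0.7]
width: 91.9
finger_force: 0.0
```

```bash
python3 - <<'E'
from h import *
S={c:r.snapshot(c) for c in("scene","top")}
im=np.hstack([cv2.resize(S["scene"]["image"][110:270,100:360],None,fx=1.5,fy=1.5),cv2.resize(S["top"]["image"][130:290,120:380],None,fx=1.5,fy=1.5)])
cv2.imwrite("pics/f.png",im[...,::-1])
for c in S:
 for n in("brown_jar","yellow_jar","salt","glass","coaster","red_jar"):
  for d in r.cut_out(c,n)[:2]:
      p=world(S[c],d["region"]); t=p[p[:,2]>np.percentile(p[:,2],97)-6]; print(c,n,round(d["confidence"],2),((t.min(0)+t.max(0))/2).round(1),np.ptp(t,0).round())
E
```

```text
scene brown_jar 0.62 [613.   68.4 103.1] [41. 40.  8.]
scene yellow_jar 0.79 [6.183e+02 1.000e-01 1.039e+02] [39. 37.  7.]
scene salt 0.6 [626.1 -68.2  95. ] [26. 27.  9.]
scene glass 0.93 [ 625.1 -195.7   78. ] [48. 48.  8.]
scene glass 0.79 [599.8 230.7  62.3] [38. 37.  7.]
scene coaster 0.95 [597.9 231.5   3.1] [76. 79.  7.]
scene red_jar 0.74 [459.7 -81.9  90.4] [37. 40.  8.]
top brown_jar 0.51 [504.7  34.5 547.4] [4. 1. 6.]
top yellow_jar 0.55 [624.8  -5.  105.6] [24. 37.  6.]
top salt 0.55 [568.1 -55.3 314.9] [143.  62. 443.]
top glass 0.85 [ 627.3 -196.6   79. ] [48. 46.  7.]
top glass 0.75 [597.4 229.7  63.7] [33. 35.  7.]
```

View pics/f.png

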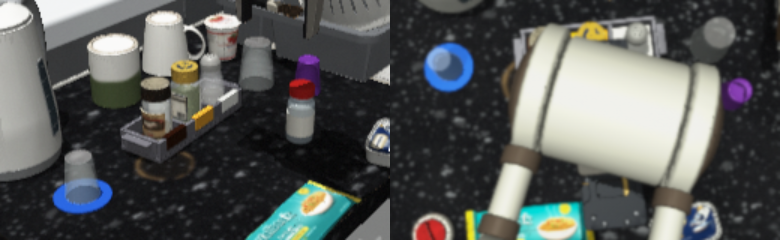

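The final view shows all three seasonings upright in their bays, with lids at (155,85), (185,70) and (210,62). The glass is on the coaster at (82,180), the red jar has not moved, and the gripper is clear. Handing in.

```bash
python3 -c "
from rig import r
print(r.close_job())"
```

```text
the job is handed in; nothing more can be done
None
```

I handed the job in at about 28 s: the small glass stands mouth down on the coaster, the brown jar, yellow jar and salt shaker stand upright in their matching bays, and the red jar has not moved.

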